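# Post the test-kit carton through the sprung flap of the drop chute

## Robot

A 6-joint arm with a two-finger parallel gripper is mounted at the origin on a cart in front of the work surface, level with it; the furniture and walls round the work are solid. World frame = base frame: x ahead of the robot, y to its left, z up, the work surface at z = 0. Lengths are in m, angles in rad, forces in N, time in s.
With the tool pointing down it reaches from about 0.3 to 0.85 m from the base axis. Payload 4.2 kg.
Tool frame: the origin (TCP) lies midway between the tips of the shut fingers; the grasp point (between the pads) lies 19 mm behind it (manip.grip_point_offset is the distance from the TCP to the grasp point, in m); z points along the fingers, x is the direction in which the jaws open and shut, and the axes are right-handed (so a half turn about z gives the same grasp; the last joint's range is limited). The gripper opens to 91 mm and grips with 3 to 60 N. Pads are 32 mm wide; open, the fingers measure 118 mm over their backs; the gripper's body (76 mm by 178 mm) begins 60 mm behind the grasp point.
Start: joints at [1.174, 0.32, 1.565, -0, 1.257, -0.02], TCP at [0.212, 0.535, 0.214] pointing down, gripper open.
Joint ranges: [-3.11, 3.11], [-0.84, 2.01], [0.21, 2.61], [-1.34, 4.49], [0.05, 2.63], [-2.56, 2.56]. Speed limits (rad/s): [2.57, 2.57, 3.14, 3.14, 3.14, 3.14].

## Interface

Orientations are given as a rotation vector (axis times angle).
In Python, from cell import get_state, optics, manip gives the robot as it stands.
- The arm moves only by the shell command python3 -m inch 'ROWS' [FORCE]. ROWS is JSON, a list of rows, each a list of 7 numbers: the turn, a rotation vector about the world's x, y, z in degrees, then the shift along the world's x, y, z in m, then the gripper's target within -1 to 1 (shut at 1, half-way at 0, fully open at -1). In form: [[rx, ry, rz, dx, dy, dz, gripper], ...]. A call has exactly 5 rows; each row shifts and turns the pose as measured when the row begins; what a row does not reach is not made up. A row lasts 1/10 s, in which the tool goes at most 50 mm and 8.59 degrees, less where a joint would pass 70% of its speed; a pose out of reach is approached as far as the arm can. A call is refused whole if a number of a shift passes 0.05 or a number of a turn 8.59, either way. A call with a gripper value outside its range is refused whole. The fingers move at their own pace and stop on an object; FORCE is the grip in N (left out, the last holds). Time passes only in rows, so rows that do not move let the fingers close, or fill a call up. It gives the time, the measured TCP pose, the force and the opening at its end, in the units of the state.
- get_state(): the state, without advancing time (a new reading comes with each control period).
- optics.capture(name): name is "side" or "top"; returns a dict with "color" (480x640x3 uint8, blue, green, red), "mtx" (3x3 intrinsics, pixels), "dist_coeffs" ([k1, k2, p1, p2, k3] as OpenCV has them; the pictures are not rectified), "world_to_cam" (4x4, takes a point from world to camera coordinates). Camera axes: x right, y down, z forward; pixel columns grow to the right and rows downward; lengths in m; the calibration is good to about 2 mm. A picture is of the moment at which its call begins. There is no depth.
- manip.job_done(): hands the job in, once; it reports no verdict.
Trained networks look in a picture, given as the dict that the camera call returned (one of the last four; its "shot" number tells which), for a name from the list of things; names that differ only in an ending like _2 or _b are one class to them, and where a whole thing is asked for, a point or a joint stands for the part that bears it (a point fixed in the world has none). Each returns a list of dicts, best first, with "score" (0 to 1); they miss things now and then, are a little off and sometimes report something else, mostly with a low value. They report only what shows in the picture. A call takes as long as a camera call.
- optics.find_in(name, picture): "uv" ([column, row] in pixels, amid what is visible of it).
- optics.silhouettes(name, picture): "mask" (480x640 bool, what is visible of it) and "uv" ([column, row] in pixels, amid what is visible of it).
The state is a dict: "t": time; "joint_positions": joint angles; "qvel": joint speeds; "joint_torque": joint torques, N m; "ee_pos": TCP position; "eef_rot": TCP orientation; "contact_force": force on the tool from outside, world axes, zero at the start; "torque": the same for the moment, N m; "opening": opening from 0.0 (shut) to 1.0 (fully open).
Only numpy, scipy, OpenCV 4.12 (cv2) and the standard library are available. Lean on these libraries where they do the work, as an engineer would, in place of code of your own. Each camera call takes 0.05 s, during which the arm holds its last target.

## Task

Post the flat test-kit carton through the sprung flap of the white drop chute: push it in end first from the feed ledge until it runs down the rollers inside and the flap swings shut behind it. Leave the white trough lid, which is about as long, where it lies.

Things in the scene. Friction and masses are not known exactly. Their poses are not given: they have to be found in the camera images.
- kit_mid (a point): Centre of the flat white carton: a plain closed box 62 mm wide (its x), 150 long (its y), 24 high (z up), 0.07 to 0.14 kg, lying flat on the bench; it balances at its middle and can be gripped across the 62 mm anywhere along its length. Either end may go first. If its middle is 15 mm or more past the sill it tips in and rolls down once let go; less, and it stays and holds the flap open.
- chute_sill (a point): Middle of the sill of the fixed chute, a white box with a pale glassy roof; sill 105 mm above the bench. x points inward, y left, z up. Before it (x < 0) a level ledge, flush, 110 mm long, 112 wide, no side walls. Doorway at x = 0: 100 wide, 44 high; the box rises 56 mm over the sill, is 108 wide, 204 deep. Behind the sill free rollers fall at 24 degrees to the back wall.
- chute_flap (a joint): Angle of the aluminium flap, 94 mm wide and 41 mm high, 8 mm behind the sill, hinged along its upper edge: 0 = shut (hanging upright), growing as it swings inward, stop at 1.5 rad. A weak spring shuts it; about 0.2 N at its lower edge pushes it open.
- trough_lid_mid (a point): Centre (half-way up) of a loose white plastic trough lid with sloping sides, 50 mm wide (its x), 138 mm long (its y), 32 mm high, about 0.08 kg, lying on the bench. A bystander: it is not to be moved.

How it is judged:
On the way:
1. the carton stands in the doorway, end first on the sill, and holds the flap open by more than 0.35 rad (value of joint chute_flap above 0.35 rad and x of kit_mid in the frame of chute_sill between -0.085 and 0.06 m and y of kit_mid in the frame of chute_sill between -0.05 and 0.05 m and z of kit_mid in the frame of chute_sill between -0.03 and 0.04 m), for 0.1 s.
At the end, for the whole second after the job is handed in: The carton lies at rest inside the chute, its centre at least 50 mm inward of the sill and at least 20 mm below it, the flap has swung shut behind it (under 0.1 rad), and the trough lid is within 30 mm of where it was (value of joint chute_flap below 0.1 rad and x of kit_mid in the frame of chute_sill between 0.05 and 0.185 m and y of kit_mid in the frame of chute_sill between -0.05 and 0.05 m and z of kit_mid in the frame of chute_sill below -0.02 m and linear speed of kit below 0.02 m/s and distance of trough_lid_mid from where it was at the start of the episode below 0.03 m); the robot touches nothing.
It fails at once if the trough lid is moved by more than 30 mm (distance of trough_lid_mid from where it was at the start of the episode above 0.03 m).
It also fails if it takes over 37 s, if anything falls off the work surface, if the arm or the gripper's body presses on something with over 40 N, if the wrist force passes 120 N, or if a joint passes its speed limit or range.

## Working session

There is one attempt and no reset: what is moved stays moved. The work goes in short steps, Python scripts to look and compute and a shell command to move; the robot and the scene stay as the last step left them, time stands still between calls to the robot, and variables do not carry over. Pictures are saved under pics/ and viewed, and the job is handed in when it is done.

```bash
ls; mkdir -p pics; python3 - <<'E'
from cell import get_state, optics, manip
import cv2,numpy as np,pickle
s=get_state();print(s['t'],s['ee_pos'],s['eef_rot'],s['opening'],manip.grip_point_offset)
P={}
for n in('side','top'):
    p=optics.capture(n);cv2.imwrite(f'pics/{n}0.png',p['color']);P[n]=p
    for k in('kit_mid','chute_sill','chute_flap','trough_lid_mid'):
        try:
            r=optics.silhouettes(k,p)
            print(n,k,[(x['score'],np.round(x['uv']).tolist(),int(x['mask'].sum())) for x in r])
            p['sil_'+k]=r
        except Exception as e: print(n,k,e)
pickle.dump(P,open('p0.pkl','wb'))
for n in P: print(n,P[n]['mtx'],P[n]['dist_coeffs'],P[n]['world_to_cam'])
print(get_state()['t'])
E
```

```text
pics
0.0 [0.21136964 0.5342146  0.21310973] [ 2.59737982e+00  1.76556459e+00 -2.33192204e-03] 0.9992928476315911 0.0188
side kit_mid [(0.65, [332.0, 279.0], 2465)]
side chute_sill [(0.83, [284.0, 131.0], 11903)]
side chute_flap [(0.52, [311.0, 130.0], 227)]
side trough_lid_mid [(0.68, [276.0, 409.0], 2418)]
top kit_mid [(0.79, [300.0, 260.0], 2381)]
top chute_sill [(0.94, [459.0, 190.0], 12104)]
top chute_flap []
top trough_lid_mid [(0.78, [189.0, 226.0], 1521)]
side [[467.46230174   0.         316.35945971]
 [  0.         467.46230174 244.42385027]
 [  0.           0.           1.        ]] [0.04119763 0.         0.         0.         0.        ] [[-0.9896694  -0.14289255 -0.01167071  0.51386934]
 [-0.12233414  0.8841154  -0.45097042  0.07783426]
 [ 0.07475856 -0.44488389 -0.89246259  0.92111262]
 [ 0.          0.          0.          1.        ]]
top [[485.91759185   0.         312.65089574]
 [  0.         485.91759185 241.91291967]
 [  0.           0.           1.        ]] [-0.11735031  0.          0.          0.          0.        ] [[ 0.01729089 -0.99907721 -0.03931617  0.03073137]
 [-0.99807522 -0.01490464 -0.06019715  0.51737177]
 [ 0.05955561  0.04028136 -0.99741192  0.97273888]
 [ 0.          0.          0.          1.        ]]
0.5
```

View pics/side0.png

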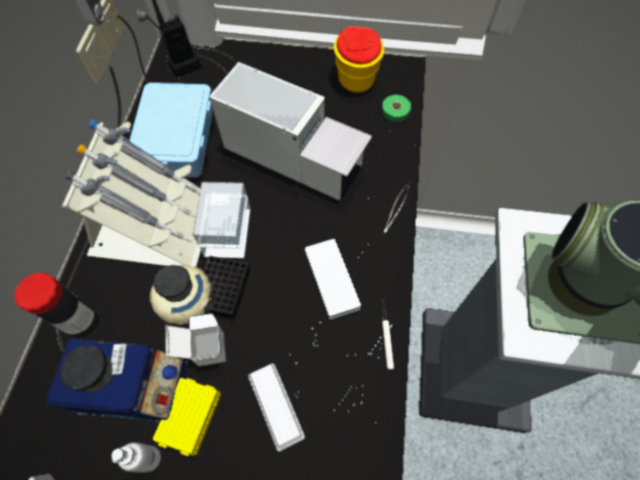

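View pics/top0.png

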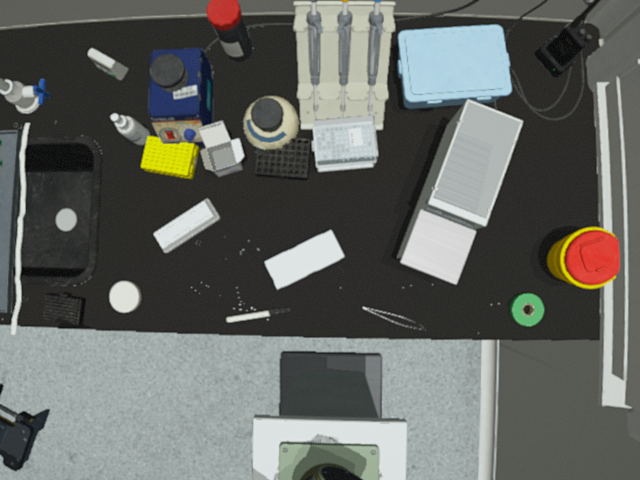

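The top view shows the carton at about (304,259), the lid at (186,225), and the chute with its ledge toward the robot (ledge centre about (437,246), box centre about (475,163)). In the side view the carton is at (332,278) and the lid at (276,407). Next I'll fit models to the masks.

```bash
cat > fit.py <<'E'
import cv2,numpy as np,pickle
from scipy.optimize import minimize
def proj(p,X):
    T=p['world_to_cam'];r,_=cv2.Rodrigues(T[:3,:3])
    return cv2.projectPoints(np.asarray(X,float).reshape(-1,1,3),r,T[:3,3],p['mtx'],p['dist_coeffs'])[0].reshape(-1,2)
def box(x0,x1,y0,y1,z0,z1): return np.array([[x,y,z] for x in(x0,x1) for y in(y0,y1) for z in(z0,z1)])
def place(q,X):
    c,s=np.cos(q[2]),np.sin(q[2]);R=np.array([[c,-s,0],[s,c,0],[0,0,1]])
    return X@R.T+[q[0],q[1],0]
def render(p,parts,q):
    m=np.zeros((480,640),np.uint8)
    for X in parts:
        h=cv2.convexHull((proj(p,place(q,X))*16).astype(np.int32).reshape(-1,1,2))
        cv2.fillConvexPoly(m,h,255,cv2.LINE_AA,4)
    return m/255.
def cost(q,parts,views):
    t=0
    for p,m in views:
        r=render(p,parts,q);t+=1-np.minimum(r,m).sum()/np.maximum(r,m).sum()
    return t/len(views)
def fit(q0,parts,views):
    best=None
    for k in range(3):
        s=np.array([[0,0,0],[.02,0,0],[0,.02,0],[0,0,.2]])*(1 if k==0 else .5)
        r=minimize(cost,q0,(parts,views),method='Nelder-Mead',options=dict(initial_simplex=np.array(q0)+s,xatol=1e-4,fatol=1e-5));q0=r.x
    return r.x,r.fun
def ray(p,uv,z):
    T=p['world_to_cam'];n=cv2.undistortPoints(np.array([[uv]],float),p['mtx'],p['dist_coeffs'])[0,0]
    R=T[:3,:3];c=-R.T@T[:3,3];d=R.T@np.r_[n,1];return c+d*(z-c[2])/d[2]
KIT=[box(-.031,.031,-.075,.075,0,.024)]
LID=[box(-.025,.025,-.069,.069,0,.032)]
CH=[box(0,.204,-.054,.054,0,.161),box(-.11,0,-.056,.056,.09,.105),box(-.11,0,-.056,.056,0,.105)]
E
python3 - <<'E'
from fit import *
P=pickle.load(open('p0.pkl','rb'));t=P['top']
print('ledge',[ray(t,u,.105).round(3) for u in((417,209),(477,231),(457,284),(398,261))])
for n,parts,q0 in(('kit_mid',KIT,[*ray(t,(304,259),.024)[:2],-1.1]),('trough_lid_mid',LID,[*ray(t,(186,225),.02)[:2],-1.]),('chute_sill',CH[:2],[*ray(t,(448,220),.105)[:2],-.4]),('chute_sill',CH,[*ray(t,(448,220),.105)[:2],-.4])):
    V=[(P[v],P[v]['sil_'+n][0]['mask'].astype(float)) for v in('top','side')]
    for vv in(V,V[:1],V[1:]): 
        q,f=fit(q0,parts,vv);print(n,q.round(4),np.degrees(q[2]).round(1),round(f,3))
        if vv is V: Q=q
    for v in P:
        im=P[v]['color']
        for X in parts: 
            h=cv2.convexHull(proj(P[v],place(Q,X)).astype(np.int32).reshape(-1,1,2));cv2.polylines(im,[h],True,(0,0,255),1)
cv2.imwrite('pics/ft.png',P['top']['color']);cv2.imwrite('pics/fs.png',P['side']['color'])
E
```

```text
ledge [array([ 0.576, -0.157,  0.105]), array([ 0.536, -0.269,  0.105]), array([ 0.438, -0.232,  0.105]), array([ 0.479, -0.122,  0.105])]
kit_mid [0.4813 0.0575 0.4745] 27.2 0.066
kit_mid [0.4823 0.0561 0.4799] 27.5 0.041
kit_mid [0.4796 0.0591 0.4528] 25.9 0.069
trough_lid_mid [0.5457 0.3066 0.5826] 33.4 0.178
trough_lid_mid [ 0.5461  0.2979 -2.6007] -149.0 0.231
trough_lid_mid [0.5456 0.3073 0.5833] 33.4 0.12
chute_sill [ 0.5606 -0.2142 -0.3823] -21.9 0.071
chute_sill [ 0.5607 -0.2157 -0.3753] -21.5 0.034
chute_sill [ 0.5593 -0.2096 -0.3857] -22.1 0.096
chute_sill [ 0.5616 -0.2165 -0.3685] -21.1 0.07
chute_sill [ 0.5611 -0.2168 -0.3696] -21.2 0.048
chute_sill [ 0.5621 -0.2137 -0.3831] -21.9 0.089
```

View pics/ft.png

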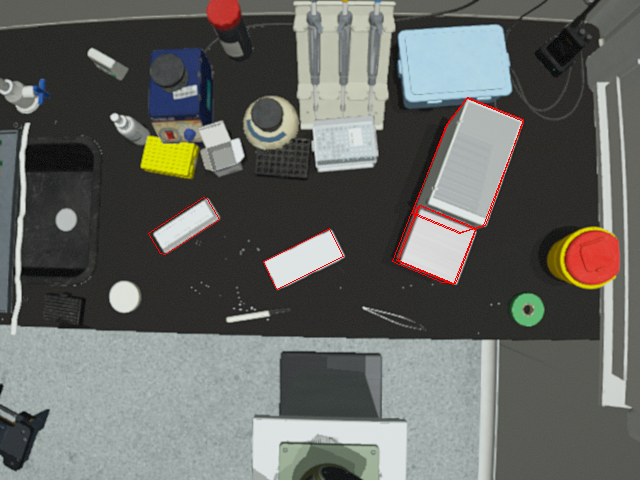

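View pics/fs.png

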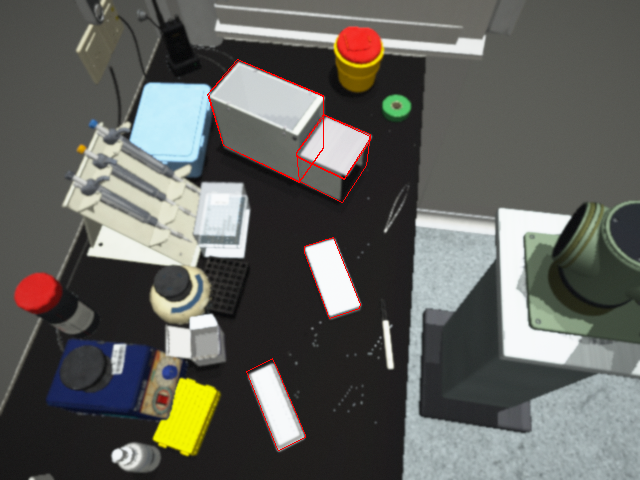

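The fits agree between the two views to 2–3 mm. The carton is at (0.4815, 0.057) with its long axis along 117°/−63°. The sill is at (0.5605, −0.2155) with inward at about −21.3°. I'll grip 47 mm toward the +y end, at about (0.460, 0.0985), with the tool x axis at 27°.

```bash
python3 -m inch '[[0,0,-8.2,0.025,-0.042,0,-1],[0,0,-8.2,0.025,-0.042,0,-1],[0,0,-8.2,0.025,-0.042,0,-1],[0,0,-8.2,0.025,-0.042,0,-1],[0,0,-8.2,0.025,-0.042,0,-1]]' 25
```

```text
t: 1.0
ee_pos: [0.337, 0.3236, 0.2134]
eef_rot: [-3.056, -0.718, -0.006]
contact_force: [1.0, 0.1, -0.2]
opening: 1.0
```

```bash
python3 -m inch '[[0,0,0.8,0.025,-0.045,0,-1],[0,0,0,0.025,-0.045,0,-1],[0,0,0,0.024,-0.045,-0.01,-1],[0,0,0,0.024,-0.045,-0.02,-1],[0,0,0,0.024,-0.045,-0.02,-1]]'; python3 -c "
from cell import get_state;s=get_state();print(s['ee_pos'],s['eef_rot'])"
```

```text
t: 1.5
ee_pos: [0.454, 0.1099, 0.1713]
eef_rot: [-3.05, -0.737, -0.025]
contact_force: [0.7, 0.6, 0.5]
opening: 1.001
[0.4540292  0.10985164 0.17132203] [-3.04995335 -0.7368473  -0.02520906]
```

```bash
python3 -m inch '[[0,0,0,0.006,-0.011,-0.03,-1],[0,0,0,0,0,-0.04,-1],[0,0,0,0,0,-0.04,-1],[0,0,0,0,0,0,-1],[0,0,0,0,0,0,-1]]'; python3 - <<'E'
from cell import get_state,optics
from scipy.spatial.transform import Rotation as R
import cv2
s=get_state();print(s['ee_pos']);print(R.from_rotvec(s['eef_rot']).as_matrix().round(3))
for n in('side','top'):
    cv2.imwrite(f'pics/{n}1.png',optics.capture(n)['color'])
E
```

```text
t: 2.0
ee_pos: [0.4639, 0.092, 0.0589]
eef_rot: [-3.056, -0.721, -0.032]
contact_force: [0.5, 0.6, -0.3]
opening: 0.998
[0.46388279 0.09204209 0.05887033]
[[ 0.894  0.447  0.019]
 [ 0.447 -0.894  0.007]
 [ 0.02   0.003 -1.   ]]
```

View pics/side1.png

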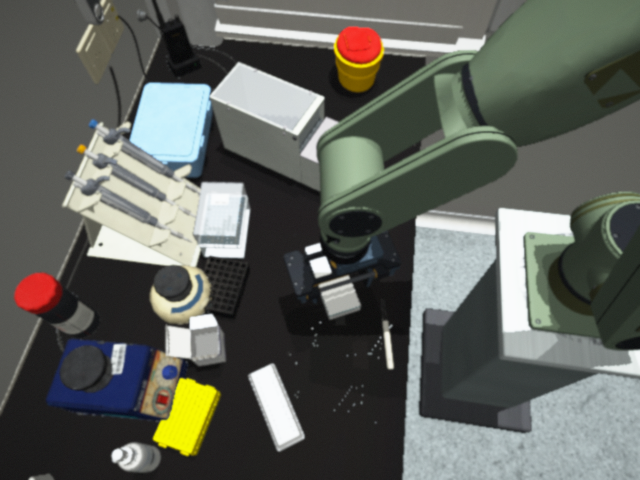

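View pics/top1.png

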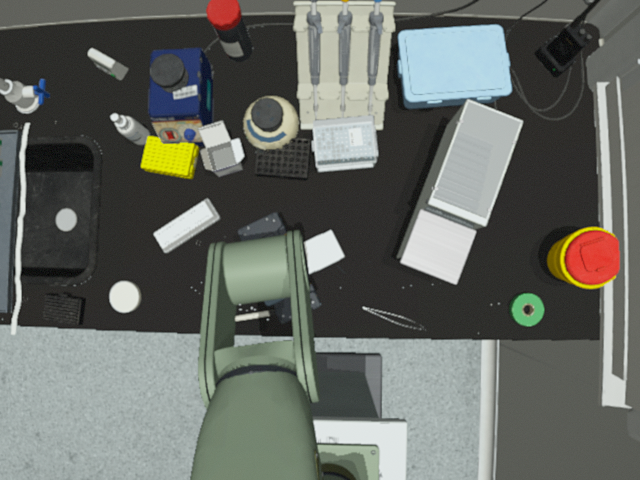

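```bash
python3 -m inch '[[-0.4,1.1,0.6,-0.004,0.0065,-0.02,-1],[0,0,0,0,0,-0.02,-1],[0,0,0,0,0,-0.005,-1],[0,0,0,0,0,0,-1],[0,0,0,0,0,0,-1]]'; python3 - <<'E'
from cell import get_state,optics
from scipy.spatial.transform import Rotation as R
s=get_state();print(s['ee_pos']);print(R.from_rotvec(s['eef_rot']).as_matrix().round(3))
E
```

```text
t: 2.6
ee_pos: [0.4675, 0.1017, 0.0229]
eef_rot: [3.051, 0.742, 0.034]
contact_force: [1.1, -0.6, 0.2]
opening: 0.999
[0.46753971 0.1016804  0.02294192]
[[ 0.888  0.459  0.021]
 [ 0.459 -0.888  0.004]
 [ 0.02   0.006 -1.   ]]
```

```bash
python3 -m inch '[[0,1.1,0,-0.007,-0.0035,0,-1],[0,0,0,0,0,-0.008,-1],[0,0,0,0,0,-0.008,-1],[0,0,0,0,0,0,-1],[0,0,0,0,0,0,-1]]'; python3 - <<'E'
from cell import get_state,optics
from scipy.spatial.transform import Rotation as R
s=get_state();print(s['ee_pos']);print(R.from_rotvec(s['eef_rot']).as_matrix().round(3))
E
```

```text
t: 3.1
ee_pos: [0.4615, 0.098, 0.0082]
eef_rot: [-3.05, -0.741, -0.009]
contact_force: [-0.2, 0.5, -0.3]
opening: 1.0
[0.461495   0.09795825 0.00815813]
[[ 0.889  0.459  0.005]
 [ 0.459 -0.889  0.005]
 [ 0.007 -0.002 -1.   ]]
```

Upright now, aligned with the carton, and at a good height. Down 3 mm, then close.

```bash
python3 -m inch '[[0,0,0,-0.001,0,-0.003,-1],[0,0,0,0,0,0,1],[0,0,0,0,0,0,1],[0,0,0,0,0,0,1],[0,0,0,0,0,0,1]]' 25; python3 -m inch '[[0,0,0,0,0,0,1],[0,0,0,0,0,0,1],[0,0,0,0,0,0.01,1],[0,0,0,0,0,0.02,1],[0,0,0,0,0,0.02,1]]' 25;python3 - <<'E'
from cell import get_state,optics
import cv2
for n in('side','top'):
    cv2.imwrite(f'pics/{n}2.png',optics.capture(n)['color'])
E
```

```text
t: 3.6
ee_pos: [0.4604, 0.098, 0.0047]
eef_rot: [-3.05, -0.741, -0.009]
contact_force: [0.1, -0.3, -0.6]
opening: 0.682
t: 4.1
ee_pos: [0.4576, 0.0976, 0.0547]
eef_rot: [-3.049, -0.741, 0.003]
contact_force: [0.5, -0.2, -0.5]
opening: 0.68
```

View pics/side2.png

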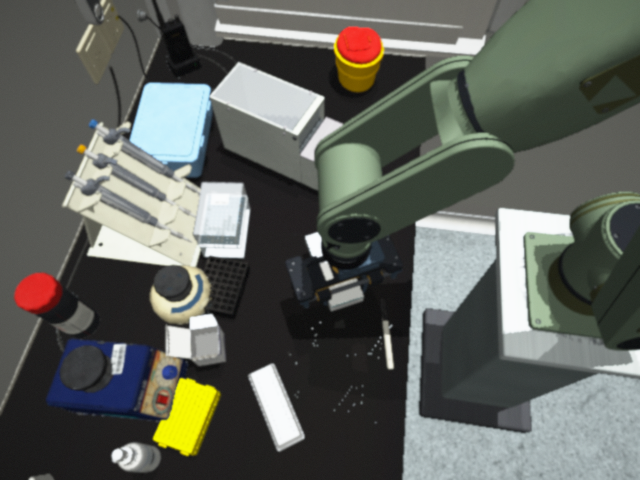

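View pics/top2.png

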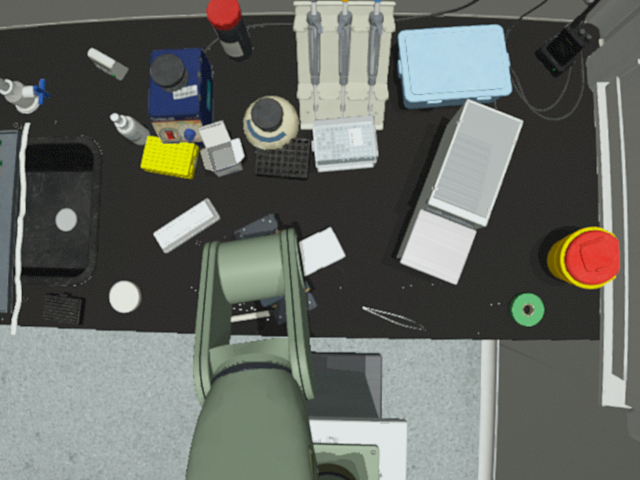

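The opening of 0.68 (62 mm) confirms the carton is held, and the lid hasn't moved. I'll raise it, turn by +41.4° and go to the pose in front of the ledge.

```bash
python3 -m inch '[[0,0,4,0,-0.01,0.03,1],[0,0,8,0,-0.02,0.035,1],[0,0,8,-0.01,-0.035,0.03,1],[0,0,8,-0.01,-0.04,0.01,1],[0,0,8,-0.01,-0.04,0,1]]'; python3 - <<'E'
from cell import get_state,optics
from scipy.spatial.transform import Rotation as R
import cv2
for n in('side','top'):
    cv2.imwrite(f'pics/{n}3.png',optics.capture(n)['color'])
s=get_state();print(s['ee_pos']);M=R.from_rotvec(s['eef_rot']).as_matrix();print(M.round(3));import math;print(math.degrees(math.atan2(M[1,0],M[0,0])))
E
```

```text
t: 4.7
ee_pos: [0.4303, -0.042, 0.1624]
eef_rot: [-2.667, -1.659, -0.002]
contact_force: [0.5, -0.6, -1.2]
opening: 0.679
[ 0.42871579 -0.04387739  0.16119684]
[[ 0.45   0.893 -0.003]
 [ 0.893 -0.45   0.   ]
 [-0.001 -0.002 -1.   ]]
63.263042609064875
```

View pics/side3.png

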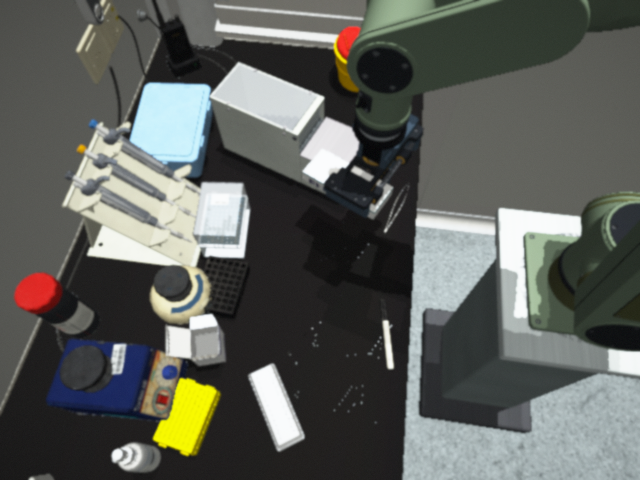

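View pics/top3.png

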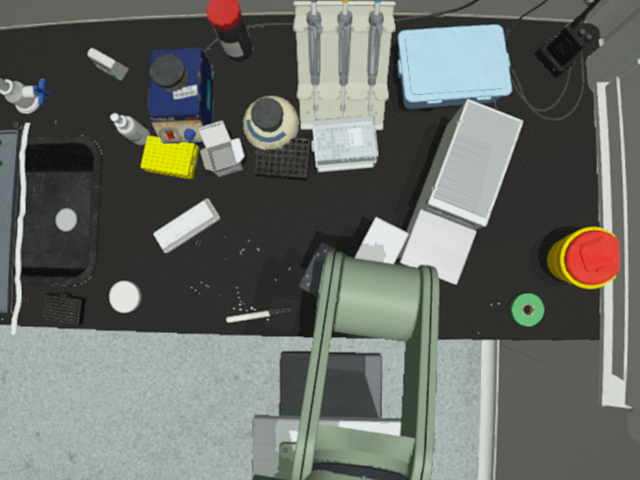

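The side view shows the carton, near (325,165), held ahead of the gripper beside the ledge. The top view shows its lead corners at about (378,219) and (408,235). I'll check for droop.

```bash
python3 - <<'E'
from fit import *
P=pickle.load(open('p0.pkl','rb'))
g=np.array([.4287,-.0439]);z=.1612-.005
a=np.radians(63.3);M=np.array([[np.cos(a),-np.sin(a)],[np.sin(a),np.cos(a)]])
for w in(-.031,.031):
  for d in (0,.01,.02):
    l=M@[w,-(.046+.075)];X=np.r_[g+l,z+.024-d]
    print(w,d,X.round(3),[proj(P[v],X)[0].round(0).tolist() for v in('top','side')])
im=cv2.imread('pics/side3.png')[120:240,260:440];cv2.imwrite('pics/c3.png',cv2.resize(im,None,fx=4,fy=4))
E
```

```text
-0.031 0 [ 0.523 -0.126  0.18 ] [[406.0, 234.0], [323.0, 147.0]]
-0.031 0.01 [ 0.523 -0.126  0.17 ] [[405.0, 234.0], [323.0, 150.0]]
-0.031 0.02 [ 0.523 -0.126  0.16 ] [[405.0, 235.0], [323.0, 153.0]]
0.031 0 [ 0.551 -0.071  0.18 ] [[374.0, 217.0], [303.0, 170.0]]
0.031 0.01 [ 0.551 -0.071  0.17 ] [[373.0, 218.0], [304.0, 173.0]]
0.031 0.02 [ 0.551 -0.071  0.16 ] [[373.0, 218.0], [304.0, 176.0]]
```

View pics/c3.png

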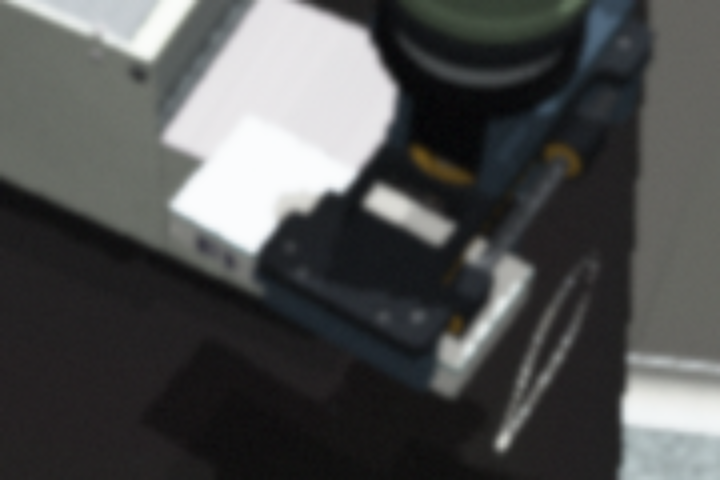

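It's level to within a few mm. Now to the pre-insertion pose at (0.420, −0.161), yaw 68.7°, then down.

```bash
python3 -m inch '[[0,0,2,-0.003,-0.035,0,1],[0,0,2,-0.003,-0.04,0,1],[0,0,1.4,-0.002,-0.03,0,1],[0,0,0,0,-0.008,-0.01,1],[0,0,0,0,0,-0.015,1]]'; python3 - <<'E'
from cell import get_state
from scipy.spatial.transform import Rotation as R
s=get_state();print(s['ee_pos']);M=R.from_rotvec(s['eef_rot']).as_matrix();print(M.round(3));import math;print(math.degrees(math.atan2(M[1,0],M[0,0])))
E
```

```text
t: 5.3
ee_pos: [0.4209, -0.1584, 0.1337]
eef_rot: [-2.595, -1.766, 0.0]
contact_force: [-0.1, -0.0, -1.9]
opening: 0.679
[ 0.42086687 -0.15842996  0.13367066]
[[ 0.367  0.93  -0.002]
 [ 0.93  -0.367  0.002]
 [ 0.002 -0.002 -1.   ]]
68.48186990835087
```

```bash
python3 -m inch '[[0,0,0,0,-0.002,-0.01,1],[0,0,0,0,0,-0.008,1],[0,0,0,0,0,0,1],[0,0,0,0,0,0,1],[0,0,0,0,0,0,1]]'; python3 - <<'E'
from cell import get_state,optics
import cv2
p=optics.capture('side');cv2.imwrite('pics/side4.png',cv2.resize(p['color'][60:240,200:440],None,fx=3.3,fy=3.3))
p=optics.capture('top');cv2.imwrite('pics/top4.png',cv2.resize(p['color'][80:320,340:580],None,fx=2.5,fy=2.5))
print(get_state()['ee_pos'])
E
```

```text
t: 5.8
ee_pos: [0.4194, -0.1564, 0.1109]
eef_rot: [-2.589, -1.761, 0.005]
contact_force: [0.4, -0.9, -0.7]
opening: 0.681
[ 0.41945277 -0.15656953  0.11102489]
```

View pics/side4.png

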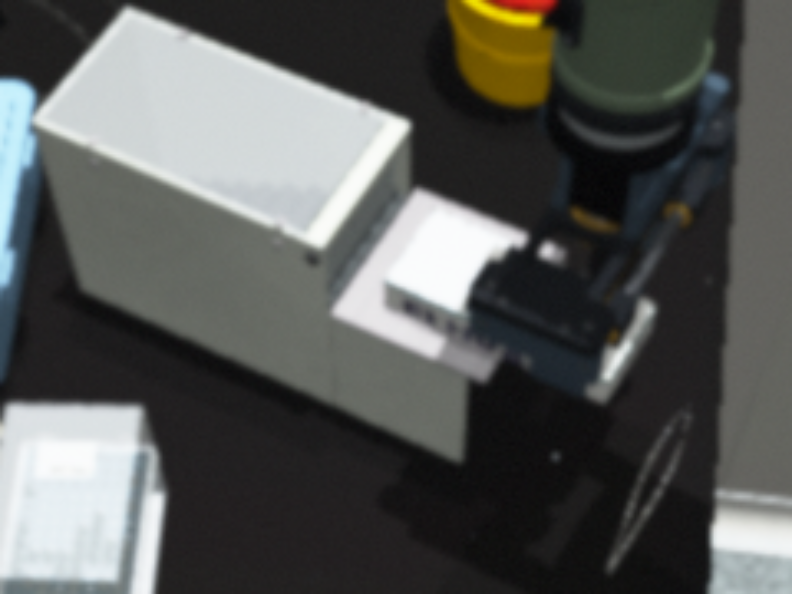

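View pics/top4.png

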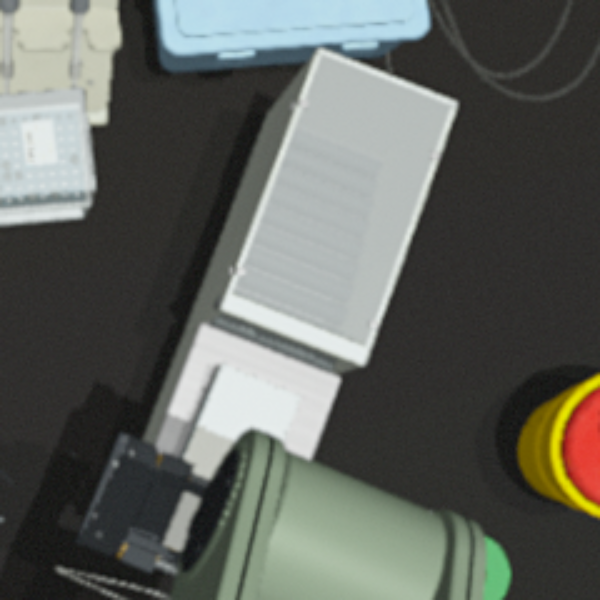

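The carton is level, square and centred over the ledge, with the doorway ahead at about (370,235) in the side crop. Push in.

```bash
python3 -m inch '[[0,0,0,0.017,-0.01,0.003,1],[0,0,0,0.0186,-0.0073,0,1],[0,0,0,0.0186,-0.0073,0,1],[0,0,0,0.0186,-0.0073,0,1],[0,0,0,0.0093,-0.0036,0,1]]'; python3 - <<'E'
from cell import get_state
from scipy.spatial.transform import Rotation as R
import numpy as np
s=get_state();p=s['ee_pos'];M=R.from_rotvec(s['eef_rot']).as_matrix();d=p-[.5605,-.2155,.105];print(p,d[0]*.932-d[1]*.363,d[0]*.363+d[1]*.932,np.degrees(np.arctan2(M[1,0],M[0,0])),M[:,2])
E
```

```text
t: 6.4
ee_pos: [0.5025, -0.1919, 0.1159]
eef_rot: [-2.588, -1.762, 0.005]
contact_force: [0.8, -0.2, -1.5]
opening: 0.68
[ 0.50251454 -0.19186765  0.11591978] -0.06262099276208274 0.0009766247172654369 68.48340474394118 [-0.00839085  0.00717014 -0.99993909]
```

```bash
python3 -m inch '[[0,0,0,0.0112,-0.0044,-0.001,1],[0,0,0,0.0112,-0.0044,-0.001,1],[0,0,0,0.0093,-0.0036,-0.001,1],[0,0,0,0.0,0.0,0,1],[0,0,0,0,0,0,1]]'; python3 - <<'E'
from cell import get_state,optics
from scipy.spatial.transform import Rotation as R
import numpy as np,cv2
p=optics.capture('side');cv2.imwrite('pics/side5.png',cv2.resize(p['color'][60:240,200:440],None,fx=3.3,fy=3.3))
p=optics.capture('top');cv2.imwrite('pics/top5.png',cv2.resize(p['color'][80:320,340:580],None,fx=2.5,fy=2.5))
s=get_state();p=s['ee_pos'];M=R.from_rotvec(s['eef_rot']).as_matrix();d=p-[.5605,-.2155,.105];print(p,d[0]*.932-d[1]*.363,d[0]*.363+d[1]*.932,np.degrees(np.arctan2(M[1,0],M[0,0])),M[:,2])
E
```

```text
t: 6.9
ee_pos: [0.5363, -0.2049, 0.1124]
eef_rot: [-2.587, -1.761, 0.006]
contact_force: [-0.4, -0.4, -1.2]
opening: 0.678
[ 0.53617824 -0.20486884  0.11256916] -0.026526989799496442 0.0010794393214729279 68.48175798487581 [-0.00925435  0.00769979 -0.99992753]
```

View pics/side5.png

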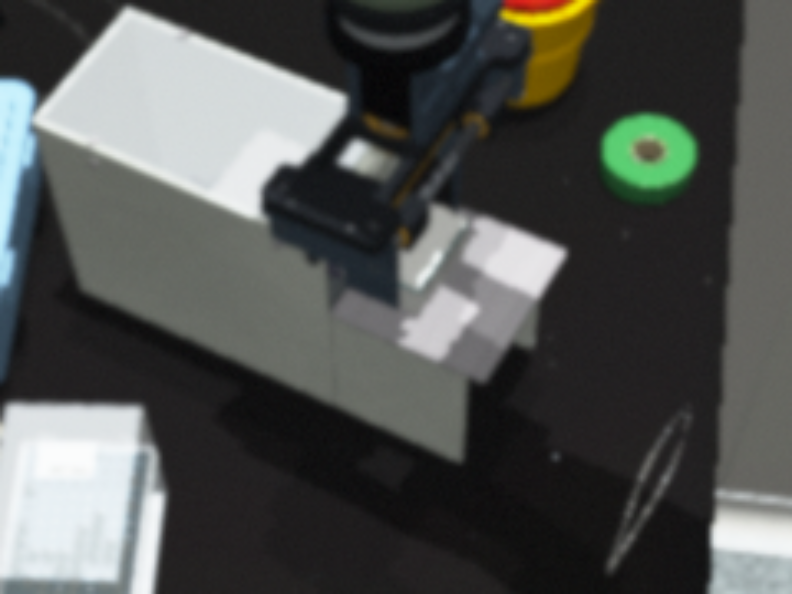

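View pics/top5.png

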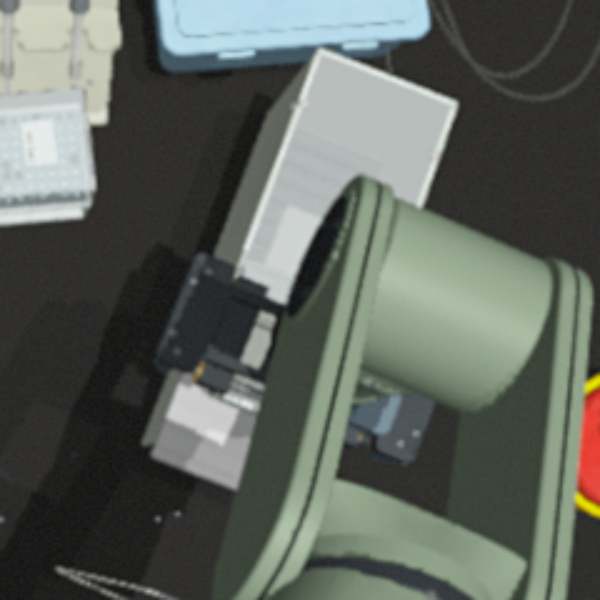

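The flap side is entered and the carton shows under the glassy roof. Its middle is at about +19.5 mm, so I'll advance 3 mm more and lower it onto the sill.

```bash
python3 -m inch '[[0,0,0,0.003,-0.0012,-0.001,1],[0,0,0,0.001,-0.0004,-0.001,1],[0,0,0,0,0,0,1],[0,0,0,0.0,0.0,0,1],[0,0,0,0,0,0,1]]'; python3 - <<'E'
from cell import get_state
from fit import *
s=get_state();p=s['ee_pos'];d=p-[.5605,-.2155,.105];print(p,d[0]*.932-d[1]*.363,s['contact_force'])
P=pickle.load(open('p0.pkl','rb'))
q=[.5605,-.2155,np.radians(-21.3)]
for x in(-.05,-.055,-.06): print(x,[proj(P['side'],place(q,np.array([[x,y,.133]])))[0].round(1).tolist() for y in(.031,-.031)])
E
```

```text
t: 7.5
ee_pos: [0.5394, -0.2062, 0.1108]
eef_rot: [-2.587, -1.761, 0.006]
contact_force: [0.2, -0.0, -1.3]
opening: 0.679
[ 0.53944031 -0.20616441  0.11075386] -0.02301645460128469 [ 0.1857554  -0.04841066 -1.29576705]
-0.05 [[324.9, 144.6], [339.9, 123.0]]
-0.055 [[327.1, 145.6], [342.1, 123.9]]
-0.06 [[329.3, 146.6], [344.3, 124.9]]
```

The image agrees: the rear end was at about −53 mm before the last 3 mm. Release.

```bash
python3 -m inch '[[0,0,0,0,0,0,-1],[0,0,0,0,0,0,-1],[0,0,0,0,0,0,-1],[0,0,0,0,0,0,-1],[0,0,0,0,0,0,-1]]';python3 - <<'E'
from cell import get_state,optics
import cv2
p=optics.capture('side');cv2.imwrite('pics/side6.png',cv2.resize(p['color'][60:240,200:440],None,fx=3.3,fy=3.3))
p=optics.capture('top');cv2.imwrite('pics/top6.png',cv2.resize(p['color'][80:320,340:580],None,fx=2.5,fy=2.5))
E
```

```text
t: 8.0
ee_pos: [0.5402, -0.2065, 0.112]
eef_rot: [-2.589, -1.762, 0.003]
contact_force: [1.1, 0.0, -0.1]
opening: 0.993
```

View pics/side6.png

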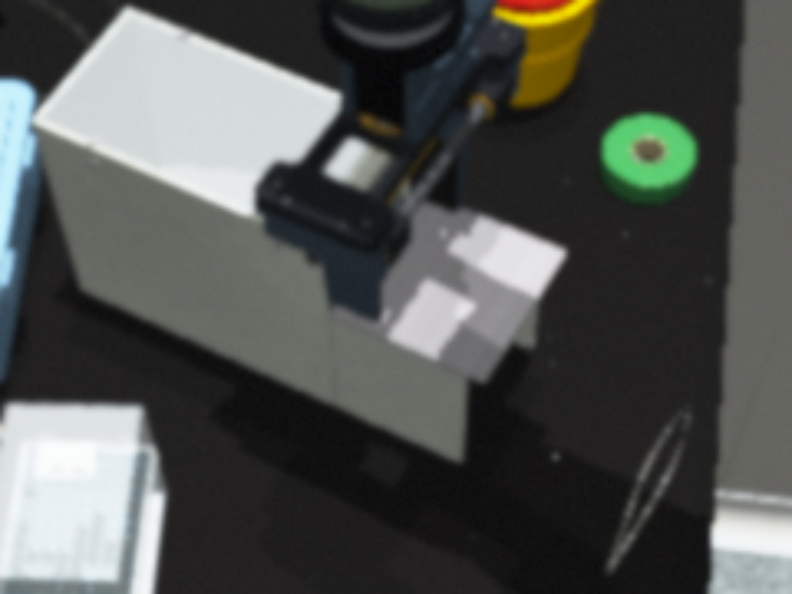

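View pics/top6.png

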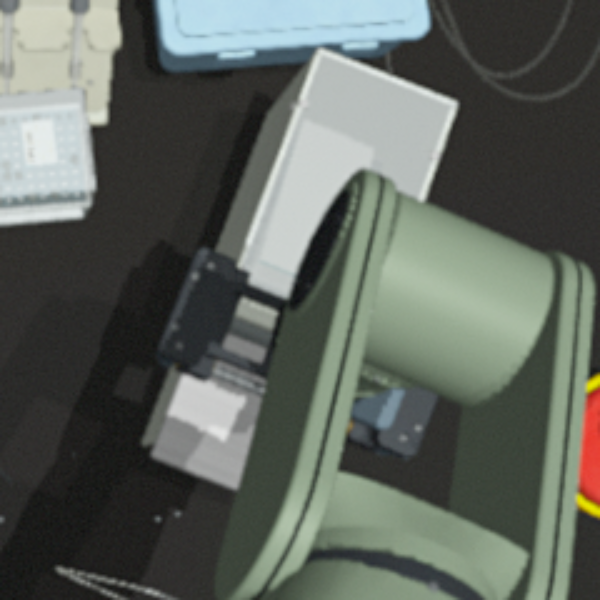

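The carton has left the ledge and rolled in; in the top crop it shows under the roof around (315,200). I'll back away and up.

```bash
python3 -m inch '[[0,0,0,0,0,0.01,-1],[0,0,0,-0.019,0.007,0.02,-1],[0,0,0,-0.025,0.01,0.03,-1],[0,0,0,-0.025,0.04,0.02,-1],[0,0,0,-0.02,0.045,0.02,-1]]'; python3 -m inch '[[0,0,0,-0.02,0.045,0.02,-1],[0,0,0,-0.01,0.045,0,-1],[0,0,0,0,0.045,0,-1],[0,0,0,0,0.04,0,-1],[0,0,0,0,0,0,-1]]'
python3 - <<'E'
from cell import get_state,optics
from fit import *
P={}
for n in('side','top'):
    p=optics.capture(n);P[n]=p
    for k in('kit_mid','chute_flap','trough_lid_mid'):
        r=optics.silhouettes(k,p);print(n,k,[(x['score'],np.round(x['uv']).tolist(),int(x['mask'].sum())) for x in r])
        if k=='trough_lid_mid' and r:
            V=[(p,r[0]['mask'].astype(float))];print('lid',fit([.5457,.3066,.58],LID,V))
cv2.imwrite('pics/side7.png',cv2.resize(P['side']['color'][60:240,200:440],None,fx=3.3,fy=3.3))
cv2.imwrite('pics/top7.png',cv2.resize(P['top']['color'][80:320,340:580],None,fx=2.5,fy=2.5))
E
```

```text
t: 8.6
ee_pos: [0.4517, -0.1088, 0.2123]
eef_rot: [-2.593, -1.754, 0.006]
contact_force: [1.6, 1.1, 0.3]
opening: 0.999
t: 9.1
ee_pos: [0.4207, 0.0713, 0.2401]
eef_rot: [-2.598, -1.759, -0.017]
contact_force: [0.8, -0.5, -0.0]
opening: 0.999
side kit_mid []
side chute_flap [(0.75, [310.0, 129.0], 190)]
side trough_lid_mid [(0.85, [275.0, 410.0], 2358)]
lid (array([0.54526079, 0.30606371, 0.5915524 ]), np.float64(0.13930951719476325))
top kit_mid []
top chute_flap []
top trough_lid_mid [(0.66, [189.0, 225.0], 1614)]
lid (array([0.54798425, 0.29949741, 0.54224526]), np.float64(0.18398675312828439))
```

View pics/side7.png

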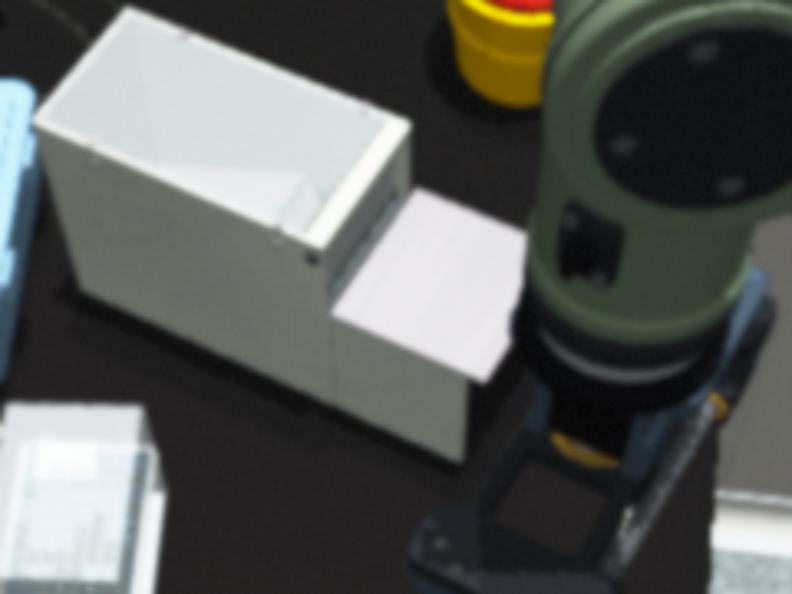

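View pics/top7.png

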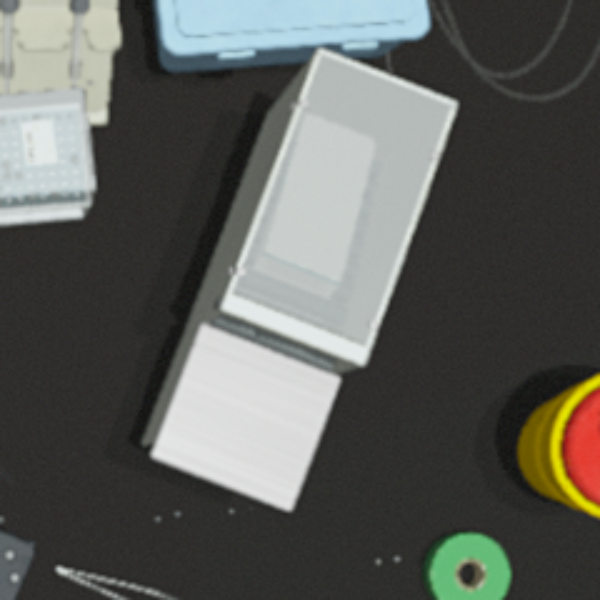

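The top crop shows the carton under the roof, spanning about (310,110) to (300,275), and the ledge is clear. I'll check its position, whether it's at rest, and the flap.

```bash
python3 -m inch '[[0,0,0,0,0.02,0,-1],[0,0,0,0,0.02,0,-1],[0,0,0,0,0,0,-1],[0,0,0,0,0,0,-1],[0,0,0,0,0,0,-1]]'
python3 - <<'E'
from cell import get_state,optics
from fit import *
p=optics.capture('top');a=cv2.imread('pics/top7.png')
b=cv2.resize(p['color'][80:320,340:580],None,fx=2.5,fy=2.5)
print('diff in chute',cv2.absdiff(a,b)[60:360,240:450].max())
q=[.5605,-.2155,np.radians(-21.3)]
def loc(uv,z):
    w=ray(p,uv,z)[:2]-q[:2];c,s=np.cos(q[2]),np.sin(q[2]);return (w@[c,s]).round(3),(w@[-s,c]).round(3)
for n,uv in(('backL',(310,110)),('backR',(378,138)),('frontL',(265,250)),('frontR',(335,282))):
    u=(340+uv[0]/2.5,80+uv[1]/2.5);print(n,[loc(u,z) for z in(.05,.08,.1)])
c=optics.capture('side');s=c['color'][100:165,280:345];cv2.imwrite('pics/flap.png',cv2.resize(s,None,fx=9,fy=9,interpolation=cv2.INTER_CUBIC))
# flap shut prediction vs mask
r=optics.silhouettes('chute_flap',c)
if r:
    m=r[0]['mask'];ys,xs=np.nonzero(m);print('mask',r[0]['score'],xs.min(),xs.max(),ys.min(),ys.max())
    for th in(0,.3,.6,1.):
        pts=np.array([[.008+h*np.sin(th),y,.105+.042-h*np.cos(th)] for y in(-.047,.047) for h in(0,.041)])
        print(th,proj(c,place(q,pts)).round(0).tolist())
E
```

```text
t: 10.0
ee_pos: [0.4218, 0.103, 0.2383]
eef_rot: [-2.613, -1.739, -0.009]
contact_force: [1.2, 0.1, -0.9]
opening: 0.999
diff in chute 13
backL [(np.float64(0.2), np.float64(0.028)), (np.float64(0.188), np.float64(0.032)), (np.float64(0.18), np.float64(0.035))]
backR [(np.float64(0.199), np.float64(-0.032)), (np.float64(0.188), np.float64(-0.025)), (np.float64(0.18), np.float64(-0.021))]
frontL [(np.float64(0.079), np.float64(0.021)), (np.float64(0.071), np.float64(0.026)), (np.float64(0.066), np.float64(0.028))]
frontR [(np.float64(0.076), np.float64(-0.04)), (np.float64(0.068), np.float64(-0.034)), (np.float64(0.063), np.float64(-0.029))]
mask 0.78 300 319 111 141
0 [[319.0, 102.0], [319.0, 116.0], [295.0, 134.0], [296.0, 148.0]]
0.3 [[319.0, 102.0], [314.0, 113.0], [295.0, 134.0], [291.0, 145.0]]
0.6 [[319.0, 102.0], [309.0, 110.0], [295.0, 134.0], [286.0, 141.0]]
1.0 [[319.0, 102.0], [304.0, 104.0], [295.0, 134.0], [281.0, 135.0]]
```

View pics/flap.png

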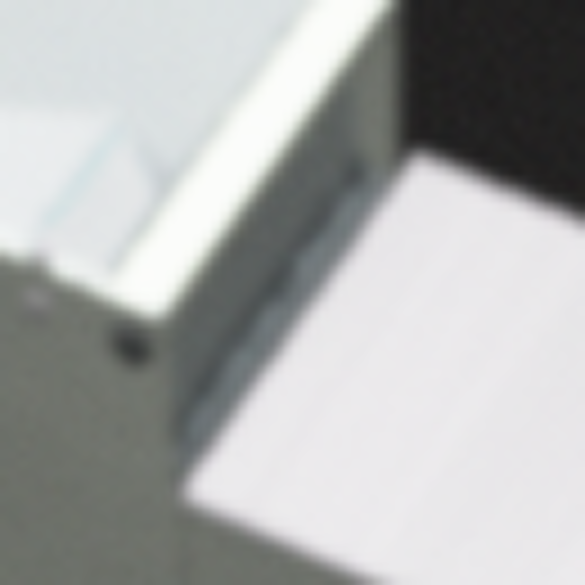

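The carton rests against the back wall with its middle at about x = +0.125 m, and it isn't moving. The flap hangs at the doorway plane, and the gripper is clear. Handing in.

```bash
python3 -c "
from cell import manip;print(manip.job_done())"
```

```text
the job is handed in; nothing more can be done
None
```

The carton went in through the flap and came to rest inside the chute, and I handed the job in at about 10 s. No verdict is reported.

**What I did:** I gripped the carton 46 mm behind its middle, carried it level to the feed ledge and pushed it end first through the flap. With its middle about 23 mm past the sill I let go, it rolled down, and I drew the gripper well clear.

**Last checks:**
- **Carton:** under the glassy roof it lies against the back wall, its middle about 0.125 m inward and within about 5 mm of the centre line. It did not move between two pictures roughly 0.8 s apart. Its height was not measured; it follows only from the slope of the rollers.
- **Flap:** the detector's outline fits a flap hanging shut, and nothing is left on the ledge. I did not measure the flap angle, neither now nor while the carton held it open on the way in.
- **Trough lid:** it measured within 1 mm of its start in the side view. The top view gave about 2–3 mm, which is within the fit error.
- **Detector misses:** the carton was no longer detected inside the chute, so I read its corners from the top picture by eye. The flap was never detected in the top view.

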